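Torque check of the clamp screw on a motorcycle seat jig

ROBOT

A 6-joint arm with a two-finger parallel gripper is mounted at the origin on the work surface. World frame = base frame: x ahead of the robot, y to its left, z up, the work surface at z = 0. Lengths are in m, angles in rad, forces in N, time in s.
With the tool pointing down it reaches from about 0.35 to 0.725 m from the base axis. Payload 4.3 kg.
Tool frame: the origin (TCP) lies on the front face of the gripper's body, between the roots of the fingers; the fingertips stand 73 mm ahead of it and the grasp point (between the pads) lies 54 mm ahead of it; z points along the fingers, y is the line along which they close (so a half turn about z gives the same grasp; the last joint's range is limited). The gripper opens to 85 mm and grips with 20 to 120 N. Pads are 22 mm wide; open, the fingers measure 114 mm over their backs; the gripper's body (76 mm by 85 mm) begins 54 mm behind the grasp point. The pads swing forward as they close: fully open they stand 13 mm farther back than shut.
Start: joints at [1.187, 0.377, 0.081, 1.274, 0, 1.46], TCP at [0.155, 0.554, 0.304] pointing down, gripper open.
Joint ranges: [-2.72, 2.72], [-0.84, 1.66], [-1.02, 1.22], [-1.77, 2.12], [-1.37, 1.28], [-3.14, 3.14]. Speed limits (rad/s): [2.57, 2.57, 3.14, 3.14, 3.14, 3.14].

INTERFACE

Orientations are given as a unit quaternion [w, x, y, z].
In Python, from station import robot gives the robot as it stands.
- The arm moves only by the shell command python3 -m pendant 'ROWS' [FORCE]. ROWS is JSON, a list of rows, each a list of 7 numbers: the opening, from -1 (shut) to 1 (fully open), then the shift along the tool's x, y, z in units of 25 mm (1.0 is 25 mm), then the turn, a rotation vector about the tool's x, y, z in units of 6 degrees (1.0 is 6 degrees). In form: [[jaw, tx, ty, tz, rx, ry, rz], ...]. A call has 1 to 10 rows; each row is the pose to reach, as a shift and turn from the pose commanded when the call began, along the tool's axes at that moment; what a row does not reach only later rows make up. A row lasts 1/10 s, in which the tool goes at most 50 mm and 8.59 degrees, less where a joint would pass 70% of its speed; a pose out of reach is approached as far as the arm can. A call with a gripper value outside its range is refused whole. The fingers move at their own pace and stop on an object; FORCE is the grip in N (left out, the last holds). Time passes only in rows, so rows that repeat a pose let the fingers close. It gives the time, the measured TCP pose, the force, the opening and the grip force at its end, in the units of the state.
- robot.get_state(): the state, without advancing time (a new reading comes with each control period).
- robot.get_image(name): name is "scene" or "side" or "wrist"; returns a dict with "pixels" (400x640x3 uint8, red, green, blue), "range_z" (400x640 float32, m along the optical axis (not along the pixel's ray), 0 where there is no reading), "fx", "fy", "cx", "cy" (pixels), "extrinsics" (4x4, takes a point from camera to world coordinates); the wrist camera has in their place "mount" (4x4, takes a point from camera to tool coordinates, whose origin is the TCP and whose axes are the flange's). Camera axes: x right, y down, z forward; pixel columns grow to the right and rows downward; lengths in m; the calibration is good to about 2 mm. The wrist camera is an equidistant fisheye: a pixel r from the principal point sees the ray r / f radians off the axis. A picture is of the moment at which its call begins: read the wrist's pose just before it.
- robot.sign_off(): hands the job in; it is judged then, once.
The state is a dict: "clock": time; "q": joint angles; "dq": joint speeds; "tau": joint torques, N m; "position": TCP position; "ee_rot": TCP orientation; "contact_force": force on the tool from outside, world axes, zero at the start; "wrist_torque": the same for the moment, N m; "opening": opening from 0.0 (shut) to 1.0 (fully open); "gripper_force": force on a finger pad.
Only numpy, scipy, OpenCV 4.12 (cv2) and the standard library are available. Lean on these libraries where they do the work, as an engineer would, in place of code of your own. Each camera call takes 0.05 s, during which the arm holds its last target. There are 200 camera calls.

TASK

Check that the clamp screw holding the seat in the jig is tight: first push the red drag needle back to zero, against the handle's pointer. Then push the blue torque handle clockwise until the needle stands in the green band, hold it there for a second, and let the handle spring back to rest, leaving the needle in the green. The screw must not turn, and the other things on the table stay where they are.

Things in the scene. Friction and masses are not known exactly. Their poses are not given: they have to be found in the camera images.
- jig: Seat jig, fixed to the table: a grey steel plate (300 mm along the slope, 280 mm wide) sloping 30 degrees, low edge in front, facing its own -x, roughly towards the robot; a yellow and blue motorcycle seat behind it. Origin on the table under the screw axis; x uphill, z up.
- lamp_bar (a point): Middle of the aluminium lamp bar, 28 x 22 mm, 384 mm long along the jig's y, on posts 24 mm square at its ends (y +-180 mm); underside 334 mm above the table, about 150 mm over the handle's grip. A vertical tool does not fit there: lean it 30 to 40 degrees, its body towards the jig's front, as along the screw axis.
- screw_axis (a point): Where the screw axis meets the sloping plate, 75 mm above the table. z: the screw axis, out of the plate, leaning 30 degrees towards the jig's front; x: along the resting handle, uphill +-0.3 rad. 'Height' below is distance from the plate along this z. The white dial on the screw is 132 mm across, top at height 14 mm. A 70 mm wide, 4 mm thick black tongue lies on the plate under the handle.
- clamp_screw (a joint): Angle of the clamp screw in rad, positive clockwise seen from above; it starts anywhere in +-0.3. It holds by friction up to 2.75 N m (about 21 N at the middle of the grip, handle at 0.50 rad) and turns beyond that, which must not happen.
- dial_rim (a point): Point on the dial, 60 mm from the screw axis, that turns with the screw; it shows whether the screw has turned.
- handle (a joint): Deflection in rad of the torque handle from its rest stop (0), relative to the screw; positive clockwise seen from above, at most 0.65. It is sprung: 5 N m per rad plus 0.25 N m preload, so 0.33 rad takes 1.9 N m, about 15 N at the middle of the grip. It springs back to 0 when let go.
- handle_grip (a point): Middle of the blue grip: cylinder 26 mm thick, 70 mm long, along the handle, 130 mm uphill of the screw axis, at height 45 mm (underside 32 mm). x along the handle away from the screw, z along the screw axis. The steel bar from screw to grip is 14 mm wide, height 35 to 46 mm; its tail, 60 mm beyond the axis, is the black pointer, whose pin pushes the needle clockwise.
- needle (a joint): Reading in rad of the red drag needle relative to the screw: 0 touching the pin of the resting handle, which stops it there; positive clockwise seen from above; starts at 0.55 to 0.8. Green band painted from 0.25 to 0.40, red zone from 0.45. Light friction (0.04 N m) keeps it where it was pushed; a handle deflected farther carries it along, both then reading the same.
- needle_tab (a point): Middle of the red upright tab at the end of the needle: 14 mm along the needle, 10 mm wide, from height 19 to 55 mm, 79 mm from the screw axis, on the downhill side (straight opposite the resting handle when the needle reads 0). Its -x points outward along the needle, z along the screw axis. Push it sideways.
- spray_can: spray can, 66 mm across, 190 mm tall, standing left of the jig; origin at the centre of its underside
- glue_jar: glue jar, 80 mm across, 100 mm tall, standing right of the jig; origin at the centre of its underside
- screwdriver: screwdriver 200 mm long with a 26 mm thick red grip, lying left of the jig; origin on the table under its middle, x along it
- sanding_block: cork sanding block 120 x 65 x 35 mm, right of the jig; origin at the centre of its underside
- foam_block: blue foam block 130 x 90 x 50 mm on the left; origin at the centre of its underside

How it is judged:
By the outcome, as a careful person would: the job done as asked, in the order asked, and still so for the second after the job is handed in, with the robot touching nothing.
It also fails if it takes over 64 s, if anything falls off the work surface, if the arm or the gripper's body presses on something with over 40 N, if the wrist force passes 120 N, or if a joint passes its speed limit or range.

## Working session

There is one attempt and no reset: what is moved stays moved. The work goes in short steps, Python scripts to look and compute and a shell command to move; the robot and the scene stay as the last step left them, time stands still between calls to the robot, and variables do not carry over. Pictures are saved under pics/ and viewed, at most 13 in all, crops included, and the job is handed in when it is done.

```bash
mkdir -p pics; ls
cat > h.py <<'E'
import numpy as np, cv2
from scipy.spatial.transform import Rotation as R
from station import robot
def rot(q): return R.from_quat([q[1],q[2],q[3],q[0]]).as_matrix()
def world(im,mask):
    v,u=np.nonzero(mask&(im["range_z"]>0)); z=im["range_z"][v,u]
    p=np.c_[(u-im["cx"])/im["fx"]*z,(v-im["cy"])/im["fy"]*z,z]
    E=np.array(im["extrinsics"]); return p@E[:3,:3].T+E[:3,3],u,v
def save(im,n): cv2.imwrite(f"pics/{n}.png",im["pixels"][:,:,::-1])
E
python3 - <<'E'
from h import *
s=robot.get_state(); print(s)
for n in("scene","side"):
    im=robot.get_image(n); save(im,n); np.savez(n,**im); print(n,im["fx"],im["cx"],im["cy"],np.round(im["extrinsics"],3).tolist())
E
```

```text
pics
{'clock': 0.0, 'q': array([1.18670724e+00, 3.78066576e-01, 7.96133436e-02, 1.27441259e+00,
       9.99285469e-06, 1.46050807e+00]), 'dq': array([-0.00057693, -0.00076297, -0.00043075,  0.00027237, -0.00016724,
       -0.00011957]), 'tau': array([ 2.38516986e-03, -4.63607419e+01,  2.69873214e+01,  2.10732047e-02,
        1.28085480e-04,  1.06223467e-05]), 'position': array([0.1552655 , 0.55310141, 0.30295387]), 'ee_rot': array([-2.58025439e-04,  1.36473126e-01,  9.90643233e-01, -1.00207231e-03]), 'contact_force': array([-0.38669842, -0.12808061,  0.38655799]), 'wrist_torque': array([0.01272043, 0.0331304 , 0.05261353]), 'gripper_force': 0.0, 'opening': 1.0018526906503564}
scene 429.63332351046085 322.759590910714 198.7893629404495 [[-0.006, 0.752, -0.659, 1.439], [1.0, -0.002, -0.011, 0.047], [-0.009, -0.659, -0.752, 1.15], [0.0, 0.0, 0.0, 1.0]]
side 381.20999706167675 316.87472566507626 200.5875200204007 [[-0.943, -0.217, 0.252, 0.347], [-0.332, 0.644, -0.69, 0.762], [-0.013, -0.734, -0.679, 0.942], [0.0, 0.0, 0.0, 1.0]]
```

View pics/scene.png

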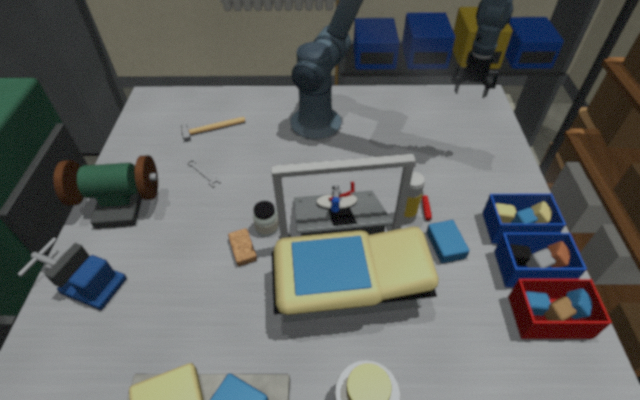

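View pics/side.png

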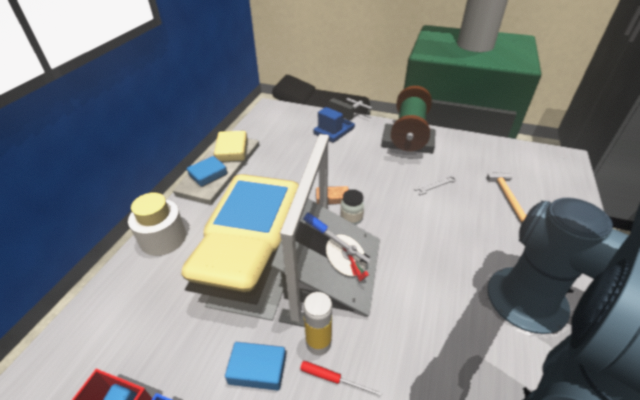

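The scene view shows the jig around (340,205), with the lamp bar at v≈165. In the side view, the dial is at (346,255), the grip at (317,224) and the red needle at (357,268).

Run:
```python
from h import *
out=[]
for n,(u0,u1,v0,v1) in(("side",(275,395,195,320)),("scene",(270,420,150,240))):
    im=dict(np.load(n+".npz")); px=im["pixels"].astype(int); r,g,b=px[...,0],px[...,1],px[...,2]
    roi=np.zeros(r.shape,bool); roi[v0:v1,u0:u1]=1
    red=roi&(r>120)&(g<80)&(b<80); blue=roi&(b>120)&(r<80)&(g<120); white=roi&(r>200)&(g>200)&(b>190)
    grey=roi&(abs(r-b)<14)&(r>60)&(r<150)
    for k,m in(("red",red),("blue",blue),("white",white)):
        p,u,v=world(im,m)
        if len(p): print(n,k,len(p),np.median(u),np.median(v),"med",np.median(p,0).round(3),"min",p.min(0).round(3),"max",p.max(0).round(3))
    p,u,v=world(im,grey)
    # RANSAC plane
    rng=np.random.default_rng(0);best=0
    for _ in range(500):
        a=p[rng.choice(len(p),3,False)]; nn=np.cross(a[1]-a[0],a[2]-a[0]); L=np.linalg.norm(nn)
        if L<1e-5: continue
        nn=nn/L; nn*=np.sign(nn[2])
        if not .8<nn[2]<.92: continue
        i=abs((p-a[0])@nn)<.003
        if i.sum()>best: best=i.sum();bi=i
    q=p[bi];c=q.mean(0);nn=np.linalg.svd(q-c)[2][2];nn*=np.sign(nn[2]); print(n,"plane",best,c.round(3),nn.round(3),"min",q.min(0).round(3),"max",q.max(0).round(3))
    c=cv2.resize(im["pixels"][v0:v1,u0:u1],None,fx=4.5,fy=4.5,interpolation=cv2.INTER_CUBIC);cv2.imwrite(f"pics/{n}_c.png",c[:,:,::-1])
```

```text
side red 118 357.0 273.0 med [0.464 0.127 0.082] min [0.438 0.086 0.064] max [0.5   0.143 0.1  ]
side blue 129 316.0 224.0 med [0.602 0.081 0.183] min [0.574 0.067 0.16 ] max [0.629 0.087 0.203]
side white 4381 376.0 252.0 med [0.465 0.08  0.001] min [ 0.341 -0.315 -0.007] max [0.728 0.348 0.359]
side plane 992 [0.58  0.127 0.114] [-0.503 -0.051  0.863] min [ 0.409 -0.148  0.017] max [0.67  0.285 0.172]
scene red 47 349.0 192.0 med [0.469 0.121 0.08 ] min [0.42  0.056 0.024] max [0.524 0.135 0.11 ]
scene blue 25 335.0 199.0 med [0.597 0.071 0.188] min [0.58  0.064 0.174] max [0.614 0.08  0.2  ]
scene plane 2169 [0.564 0.078 0.104] [-0.496 -0.061  0.866] min [ 0.347 -0.158 -0.005] max [0.7   0.312 0.175]
```

View pics/side_c.png

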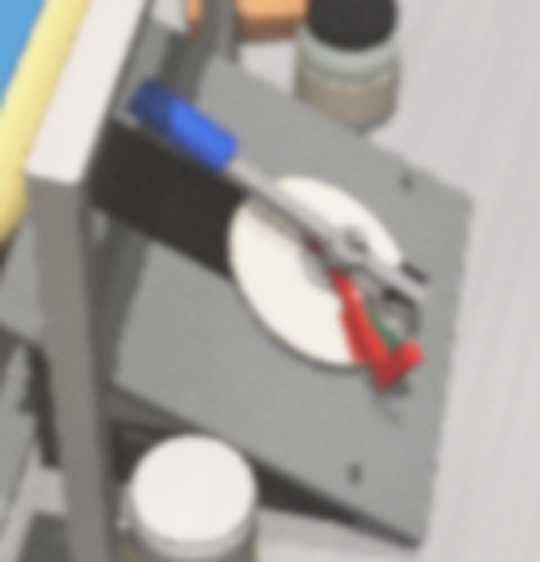

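The crop shows the handle running from the blue grip at upper left to its tail at lower right. The red tab (400,365) stands on the robot-left side of the tail, past the green. Next I fit the dial and get angles in the screw frame.

```bash
cat >> h.py <<'E'
def frame(S,yaw):
    c,s=np.cos(yaw),np.sin(yaw); n=np.array([-.5*c,-.5*s,.866]); x=np.array([.866*c,.866*s,.5]); return np.array(S),np.c_[x,np.cross(n,x),n]
E
python3 - <<'E'
from h import *
data={}
n=np.array([-.5,-.055,.866]);n/=np.linalg.norm(n)
for nm,yaw0 in(("side",.11),("scene",.11)):
    im=dict(np.load(nm+".npz")); px=im["pixels"].astype(int); r,g,b=px[...,0],px[...,1],px[...,2]
    p,u,v=world(im,np.ones(r.shape,bool)); col=px[v,u]
    c0=np.array([.515,.08,.075])
    near=np.linalg.norm((p-c0)[:,:2],axis=1)<.16
    p,col,u,v=p[near],col[near],u[near],v[near]
    S,F=frame(c0,.11); l=(p-S)@F
    grey=(abs(col[:,0]-col[:,2])<14)&(col[:,0]>60)&(col[:,0]<150)
    h=l[grey&(abs(l[:,2])<.02),2]; print(nm,"plate height med",np.median(h).round(4))
    l[:,2]-=np.median(h)
    w=(col.min(1)>165)&(abs(l[:,2]-.014)<.006)&(np.linalg.norm(l[:,:2],axis=1)<.11)
    q=l[w]; (cx,cy),rad=cv2.minEnclosingCircle(q[:,:2].astype(np.float32)); print("dial",w.sum(),cx,cy,rad,"x",np.percentile(q[:,0],[1,99]),"y",np.percentile(q[:,1],[1,99]))
    for k,m in(("red",(col[:,0]>110)&(col[:,1]<85)&(col[:,2]<85)),("blue",(col[:,2]>110)&(col[:,0]<90)&(col[:,1]<130))):
        q=l[m&(l[:,2]>.008)&(l[:,2]<.075)]
        print(k,len(q),"med",np.median(q,0).round(3),"hi-part",np.median(q[q[:,2]>.033],0).round(3),"min",q.min(0).round(3),"max",q.max(0).round(3))
        if k=="blue":
            vx,vy,x0,y0=cv2.fitLine(q[:,:2].astype(np.float32),cv2.DIST_HUBER,0,.01,.01).ravel(); print("line",vx,vy,x0,y0)
    print("offset n of plate",np.median(h), "l axes",F.round(3).tolist())
E
```

```text
side plate height med -0.0008
dial 628 0.004151215776801109 0.0006581281777471304 0.06769691407680511 x [-0.04352115  0.06450212] y [-0.06231949  0.06480825]
red 133 med [-0.038  0.049  0.026] hi-part [-0.046  0.064  0.044] min [-0.056 -0.006  0.011] max [0.011 0.07  0.056]
blue 182 med [ 0.129 -0.01   0.054] hi-part [ 0.129 -0.01   0.054] min [ 0.098 -0.028  0.04 ] max [0.165 0.    0.06 ]
line 0.9790767 -0.20349173 0.13651955 -0.010831232
offset n of plate -0.0008203812818116207 l axes [[0.861, -0.11, -0.497], [0.095, 0.994, -0.055], [0.5, 0.0, 0.866]]
scene plate height med 0.0013
dial 101 0.009810075163841248 -0.003994785249233246 0.05927039310336113 x [-0.04008948  0.05485419] y [-0.05974597  0.05251928]
red 58 med [-0.036  0.045  0.024] hi-part [-0.043  0.058  0.046] min [-0.051 -0.025  0.013] max [0.023 0.062 0.053]
blue 31 med [ 0.125 -0.017  0.056] hi-part [ 0.125 -0.017  0.056] min [ 0.003 -0.026  0.021] max [0.147 0.004 0.059]
line 0.98613197 -0.1659631 0.11003373 -0.014391792
offset n of plate 0.0012520296480240671 l axes [[0.861, -0.11, -0.497], [0.095, 0.994, -0.055], [0.5, 0.0, 0.866]]
```

```bash
cat >> h.py <<'E'
S,F=frame([.515,.081,.075],.11)
def goal(tip,phi,lean=0):  # tip in screw frame, tool x along (-cos,sin)
    z=F@np.array([np.sin(lean),0,-np.cos(lean)]); x=F@np.array([-np.cos(phi),np.sin(phi),0]); x-=z*(x@z); x/=np.linalg.norm(x)
    return S+F@np.array(tip)-.073*z, np.c_[x,np.cross(z,x),z]
def row(g,base=None):
    s=robot.get_state(); p,Q=base or (s["position"],rot(s["ee_rot"]))
    return np.r_[Q.T@(g[0]-p)/.025, R.from_matrix(Q.T@g[1]).as_rotvec(degrees=True)/6].round(2).tolist()
def tip():
    s=robot.get_state();Q=rot(s["ee_rot"]);return (F.T@(s["position"]+.073*Q[:,2]-S)).round(4)
def push(r,phi,t,h): return [-r*np.cos(phi)+t*np.sin(phi), r*np.sin(phi)+t*np.cos(phi), h]
E
python3 - <<'E'
from h import *
print("hover",row(goal(push(.083,.95,.040,.10),.7)), goal(push(.083,.95,.040,.10),.7))
im=dict(np.load("side.npz"));p,u,v=world(im,np.ones((400,640),bool))
m=(abs(u-318)<12)&(v>296)&(v<345);print("can",np.median(p[m],0),p[m].min(0),p[m].max(0))
E
```

```text
hover [-13.89, -12.42, 3.46, -2.61, -4.3, 2.95] (array([0.40550637, 0.16023568, 0.21694646]), array([[-0.72909084,  0.47055154,  0.49697805],
       [ 0.56760157,  0.82145348,  0.05488915],
       [-0.382433  ,  0.3221047 , -0.866     ]]))
can [0.50406828 0.34119587 0.16378723] [0.48105689 0.20629827 0.0281795 ] [0.5399919  0.3532906  0.19414605]
```

```bash
python3 -m pendant '[[-1,-13.9,-12.4,3.4,-2.6,-4.3,2.95],[-1,-13.9,-12.4,3.4,-2.6,-4.3,2.95],[-1,-13.9,-12.4,3.4,-2.6,-4.3,2.95],[-1,-13.9,-12.4,3.4,-2.6,-4.3,2.95],[-1,-13.9,-12.4,3.4,-2.6,-4.3,2.95],[-1,-13.9,-12.4,3.4,-2.6,-4.3,2.95],[-1,-13.9,-12.4,3.4,-2.6,-4.3,2.95],[-1,-13.9,-12.4,3.4,-2.6,-4.3,2.95],[-1,-13.9,-12.4,3.4,-2.6,-4.3,2.95],[-1,-13.9,-12.4,3.4,-2.6,-4.3,2.95]]' 30
python3 - <<'E'
from h import *
print(tip(),row(goal(push(.083,.95,.040,.10),.7)),row(goal(push(.083,.95,.040,.025),.7)))
E
```

```text
clock: 1.1
position: [0.4068, 0.1578, 0.2181]
ee_rot: [0.238, 0.283, 0.924, 0.102]
contact_force: [1.0, 0.5, -1.1]
opening: -0.005
gripper_force: 0.0
[-0.0143  0.0881  0.1005] [0.11, 0.04, 0.02, -0.01, 0.01, -0.04] [0.11, 0.04, 3.02, -0.01, 0.01, -0.04]
```

```bash
python3 -m pendant '[[-1,0,0,1,0,0,0],[-1,0,0,2,0,0,0],[-1,0,0,2.9,0,0,0],[-1,0,0,2.9,0,0,0],[-1,0,0,2.9,0,0,0]]'
python3 - <<'E'
from h import *
print(tip(),robot.get_state()["contact_force"].round(2))
im=robot.get_image("side"); a=cv2.resize(im["pixels"][195:320,275:395],None,fx=3.2,fy=3.2,interpolation=cv2.INTER_CUBIC)
w=robot.get_image("wrist")["pixels"]; a=cv2.copyMakeBorder(a,0,0,0,800-a.shape[1],cv2.BORDER_CONSTANT)
b=cv2.resize(w,(416,260)); a[:260,384:]=b; cv2.imwrite("pics/d1.png",a[:,:,::-1]); print(np.array(w).shape)
E
```

```text
clock: 1.6
position: [0.4413, 0.165, 0.1555]
ee_rot: [0.237, 0.281, 0.924, 0.102]
contact_force: [-0.5, -0.5, 0.6]
opening: 0.002
gripper_force: 0.0
[-0.0153  0.0917  0.0287] [-0.54 -0.48  0.59]
(400, 640, 3)
```

View pics/d1.png

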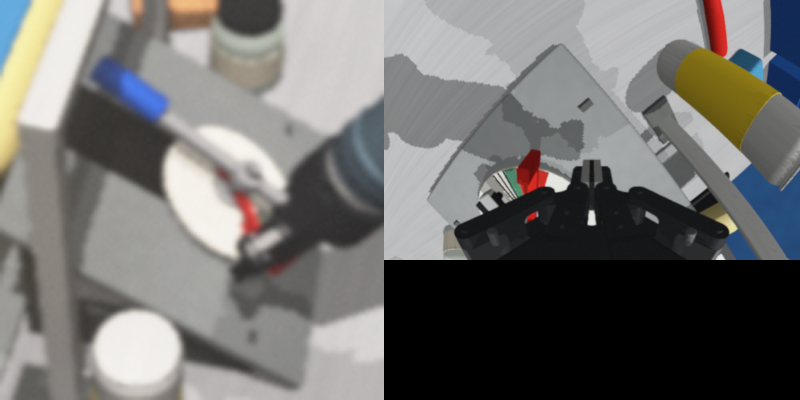

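The finger is beside the red tab on its clockwise side: in the wrist half, the tab is at (530,170) and the fingertip at (592,170). Next come the arc waypoints.

Run:
```python
from h import *
for t,ph in((.03,.95),(.0195,.95),(.0195,.88),(.0195,.8),(.0195,.72),(.0195,.64),(.0195,.56),(.0195,.48),(.0195,.41),(.0195,.35),(.0195,.3),(.0195,.2),(.0195,.15)): print(ph,row(goal(push(.083,ph,t,.027),min(ph,.7))))
```

```text
0.95 [0.13, -0.47, 0.1, 0.02, -0.0, -0.0]
0.95 [0.23, -0.88, 0.1, 0.02, -0.0, -0.0]
0.88 [0.34, -1.1, 0.1, 0.02, -0.0, -0.0]
0.8 [0.44, -1.35, 0.1, 0.02, -0.0, -0.0]
0.72 [0.51, -1.61, 0.1, 0.02, -0.0, -0.0]
0.64 [0.57, -1.88, 0.1, 0.02, 0.0, -0.57]
0.56 [0.61, -2.15, 0.1, 0.02, 0.0, -1.34]
0.48 [0.62, -2.42, 0.1, 0.02, 0.0, -2.1]
0.41 [0.61, -2.66, 0.1, 0.02, 0.0, -2.77]
0.35 [0.6, -2.86, 0.1, 0.02, 0.0, -3.34]
0.3 [0.57, -3.03, 0.1, 0.02, 0.0, -3.82]
0.2 [0.5, -3.36, 0.09, 0.02, 0.0, -4.78]
0.15 [0.45, -3.53, 0.09, 0.02, 0.0, -5.25]
```

```bash
python3 -m pendant '[[-1,0.13,-0.5,0.1,0,0,0],[-1,0.23,-0.9,0.1,0,0,0],[-1,0.44,-1.35,0.1,0,0,0],[-1,0.51,-1.6,0.1,0,0,0],[-1,0.57,-1.9,0.1,0,0,-0.6],[-1,0.61,-2.15,0.1,0,0,-1.3],[-1,0.62,-2.4,0.1,0,0,-2.1],[-1,0.6,-2.85,0.1,0,0,-3.3],[-1,0.57,-3.0,0.1,0,0,-3.8],[-1,0.57,-3.0,0.1,0,0,-3.8]]'
python3 - <<'E'
from h import *
for _ in range(2):
    w=robot.get_image("wrist")["pixels"]; s=robot.get_state(); print(s["contact_force"].round(2),s["clock"])
print(tip()); cv2.imwrite("pics/w2.png",cv2.resize(w[150:330,60:340],None,fx=2.5,fy=2.5,interpolation=cv2.INTER_CUBIC)[:,:,::-1])
for ph in(.2,.15,.1): print(ph,row(goal(push(.083,ph,.0195,.027),ph)))
E
```

```text
clock: 2.7
position: [0.4215, 0.1198, 0.1447]
ee_rot: [0.238, 0.094, 0.966, 0.048]
contact_force: [0.8, -0.4, 0.5]
opening: 0.002
gripper_force: 0.0
[ 0.5  -0.78  0.29] 2.75
[ 0.03 -0.1  -0.26] 2.8
[-0.0445  0.049   0.0317]
0.2 [1.18, -0.94, 0.24, -0.11, -0.3, -0.99]
0.15 [1.2, -1.11, 0.24, -0.11, -0.3, -1.47]
0.1 [1.21, -1.28, 0.24, -0.1, -0.31, -1.95]
```

View pics/w2.png

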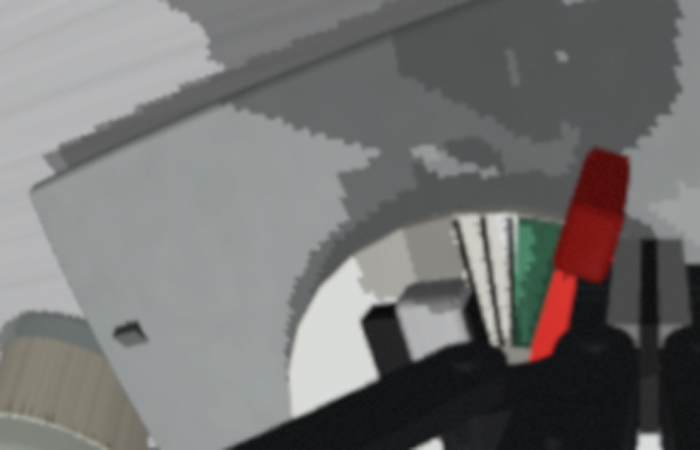

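The needle is now at the clockwise edge of the green, with the tab at (600,215) in the crop and the finger just right of it. The arm stopped short at its inner reach limit, so I lean the tool less for the rest of the push.

Run:
```python
from h import *
print(robot.get_state()["q"].round(3))
L=-np.radians(20)
for t,ph in((.03,.5),(.0195,.5),(.0195,.45),(.0195,.4),(.0195,.35),(.0195,.3),(.0195,.25)): print(ph,row(goal(push(.084,ph,t,.027),ph,L)))
```

```text
[ 0.144 -0.029 -1.019  0.091 -0.02   0.333]
0.5 [-0.1, 0.76, 0.35, 1.19, 2.78, 2.1]
0.5 [-0.02, 0.35, 0.36, 1.19, 2.78, 2.1]
0.45 [0.05, 0.19, 0.36, 1.11, 2.8, 1.61]
0.4 [0.11, 0.03, 0.37, 1.04, 2.83, 1.12]
0.35 [0.16, -0.14, 0.37, 0.96, 2.86, 0.63]
0.3 [0.2, -0.3, 0.37, 0.89, 2.88, 0.13]
0.25 [0.24, -0.47, 0.38, 0.81, 2.9, -0.37]
```

```bash
python3 -m pendant '[[-1,-0.1,0.75,0,0.4,0.9,0.7],[-1,-0.1,0.75,0.2,0.8,1.8,1.4],[-1,-0.1,0.75,0.35,1.2,2.8,2.1],[-1,-0.1,0.75,0.35,1.2,2.8,2.1],[-1,-0.1,0.75,0.35,1.2,2.8,2.1]]'
python3 - <<'E'
from h import *
L=-np.radians(20)
print(robot.get_state()["q"].round(3),tip(),push(.084,.5,.03,.027))
for t,ph in((.03,.5),(.0195,.5),(.0195,.45),(.0195,.4),(.0195,.35),(.0195,.3),(.0195,.25),(.0195,.2),(.0195,.15)): print(ph,row(goal(push(.084,ph,t,.027),ph,L)))
E
```

```text
clock: 3.3
position: [0.4311, 0.1387, 0.1401]
ee_rot: [0.083, 0.205, 0.975, 0.027]
contact_force: [0.3, -0.4, 0.2]
opening: -0.002
gripper_force: 0.2
[ 0.178  0.155 -0.698  0.545 -0.013  0.59 ] [-0.0592  0.0664  0.0263] [np.float64(-0.05933416904066523), np.float64(0.06659922209946424), 0.027]
0.5 [0.02, -0.01, -0.02, -0.01, -0.0, 0.03]
0.5 [-0.0, -0.42, 0.05, -0.01, -0.0, 0.03]
0.45 [0.02, -0.59, 0.08, -0.01, -0.0, -0.47]
0.4 [0.04, -0.75, 0.12, -0.01, -0.0, -0.97]
0.35 [0.05, -0.92, 0.15, -0.01, -0.0, -1.46]
0.3 [0.05, -1.09, 0.18, -0.01, -0.0, -1.97]
0.25 [0.04, -1.26, 0.21, -0.01, -0.0, -2.47]
0.2 [0.02, -1.43, 0.24, -0.01, -0.0, -2.97]
0.15 [-0.0, -1.6, 0.26, -0.01, -0.0, -3.48]
```

Reachable, no contact. I push on to about 0.25, then look.

```bash
python3 -m pendant '[[-1,0,-0.4,0.05,0,0,0],[-1,0.03,-0.6,0.05,0,0,-0.5],[-1,0.04,-0.75,0.1,0,0,-1],[-1,0.05,-0.9,0.1,0,0,-1.5],[-1,0.05,-1.1,0.15,0,0,-2],[-1,0.04,-1.25,0.2,0,0,-2.5],[-1,0.04,-1.25,0.2,0,0,-2.5],[-1,0.04,-1.25,0.2,0,0,-2.5]]'
python3 - <<'E'
from h import *
w=robot.get_image("wrist")["pixels"]
print(tip(),robot.get_state()["contact_force"].round(2)); cv2.imwrite("pics/w3.png",cv2.resize(w[130:340,60:360],None,fx=2.5,fy=2.5,interpolation=cv2.INTER_CUBIC)[:,:,::-1])
L=-np.radians(20)
for ph in(.2,.15,.1,.05): print(ph,row(goal(push(.084,ph,.0195,.027),ph,L)))
E
```

```text
clock: 4.1
position: [0.4166, 0.11, 0.1322]
ee_rot: [0.084, 0.077, 0.993, 0.015]
contact_force: [0.7, -0.3, -0.5]
opening: 0.0
gripper_force: 0.0
[-0.078   0.0396  0.0283] [0.46 0.23 0.24]
0.2 [-0.03, -0.15, 0.05, -0.02, -0.03, -0.49]
0.15 [-0.01, -0.32, 0.08, -0.02, -0.03, -1.0]
0.1 [-0.0, -0.49, 0.1, -0.02, -0.03, -1.5]
0.05 [0.0, -0.66, 0.12, -0.02, -0.03, -2.01]
```

View pics/w3.png

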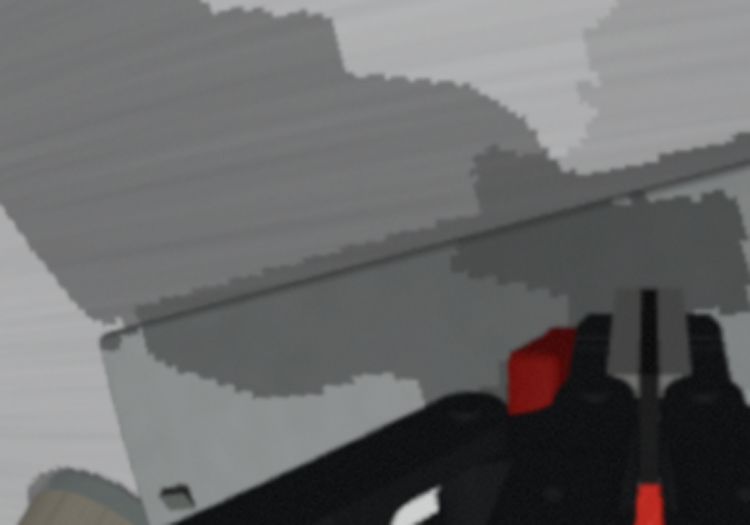

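```bash
for i in 1; do python3 -m pendant '[[-1,-0.02,-0.08,0.03,0,0,-0.3],[-1,-0.02,-0.15,0.05,0,0,-0.5],[-1,-0.02,-0.15,0.05,0,0,-0.5]]'; python3 -m pendant '[[-1,0,-0.08,0.01,0,0,-0.25],[-1,0,-0.08,0.01,0,0,-0.25]]';python3 -m pendant '[[-1,0,-0.08,0.01,0,0,-0.25],[-1,0,-0.08,0.01,0,0,-0.25]]'; done | grep -E 'posi|force:'
python3 -c "
from h import *
f=robot.get_state()['contact_force'];print(tip(),(F.T@f).round(2),push(.084,.15,.0195,.027))"
```

```text
position: [0.4179, 0.1065, 0.1312]
contact_force: [-0.4, -0.6, 0.7]
gripper_force: 0.0
position: [0.4179, 0.1046, 0.1309]
contact_force: [0.0, 1.0, 0.3]
gripper_force: 0.0
position: [0.4179, 0.1026, 0.1306]
contact_force: [0.6, -0.1, -0.1]
gripper_force: 0.0
[-0.079   0.0321  0.0267] [ 0.42 -0.2  -0.37] [np.float64(-0.08014272696339236), np.float64(0.03183383914753515), 0.027]
```

```bash
python3 -m pendant '[[-1,0,-0.08,0.01,0,0,-0.25],[-1,0,-0.08,0.01,0,0,-0.25]]'| grep -E 'posi|t_force:'; python3 -m pendant '[[-1,0,-0.08,0.01,0,0,-0.25],[-1,0,-0.08,0.01,0,0,-0.25]]'| grep -E 'posi|t_force:'
python3 - <<'E'
from h import *
S2=[]
im=robot.get_image("side");np.savez("side2",**im);sc=robot.get_image("scene")
f=[robot.get_state()["contact_force"]]
for _ in range(3): robot.get_image("wrist");f.append(robot.get_state()["contact_force"])
print(tip(),(np.mean(f,0)@F).round(2))
a=cv2.resize(im["pixels"][205:305,290:410],None,fx=4,fy=4,interpolation=cv2.INTER_CUBIC)
b=cv2.resize(sc["pixels"][155:225,300:380],None,fx=4,fy=4,interpolation=cv2.INTER_CUBIC)
o=np.zeros((400,800,3),np.uint8);o[:400,:480]=a;o[:280,480:800]=b;cv2.imwrite("pics/s4.png",o[:,:,::-1])
E
```

```text
position: [0.4178, 0.1006, 0.1303]
contact_force: [-0.6, -0.0, 0.2]
position: [0.4179, 0.0986, 0.13]
contact_force: [0.3, 0.6, -0.1]
[-0.0795  0.0282  0.0264] [-0.19  0.58  0.01]
```

View pics/s4.png

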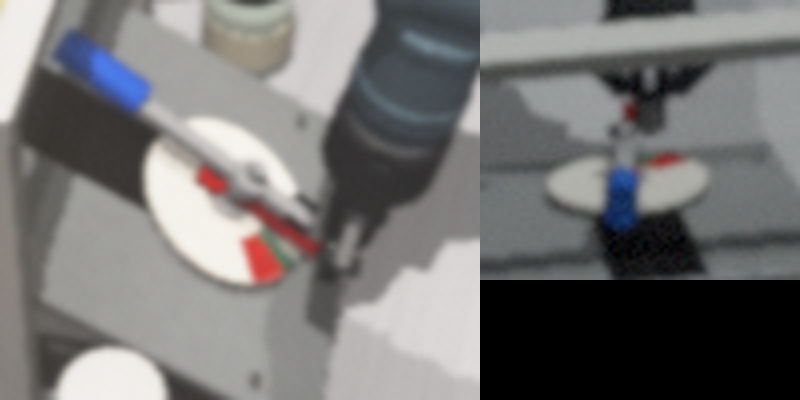

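The side view shows the needle (290,235) almost parallel to the pointer, nearly at zero. I continue gently until the force rises.

```bash
for i in 1; do python3 -m pendant '[[-1,0,-0.06,0.01,0,0,-0.2],[-1,0,-0.06,0.01,0,0,-0.2]]'| grep -E 'posi|t_force:'; python3 -m pendant '[[-1,0,-0.06,0.01,0,0,-0.2],[-1,0,-0.06,0.01,0,0,-0.2]]'| grep -E 'posi|t_force:'; done
python3 - <<'E'
from h import *
f=[]
for _ in range(5): robot.get_image("wrist");f.append(robot.get_state()["contact_force"])
print(tip(),(np.mean(f,0)@F).round(2))
E
```

```text
position: [0.4178, 0.0973, 0.1297]
contact_force: [-1.4, 0.4, 1.9]
position: [0.4176, 0.0964, 0.1295]
contact_force: [-2.1, 4.6, 3.2]
[-0.0803  0.0262  0.0262] [-0.03  5.34  2.51]
```

Force rose to 5 N, so the needle is on the pin. I back off and check.

```bash
python3 -m pendant '[[-1,0,0.6,0,0,0,0],[-1,0,1.2,0,0,0,0],[-1,0,1.2,-1.5,0,0,0],[-1,0,1.5,-3.5,0,0,0],[-1,0,1.5,-3.5,0,0,0],[-1,0,1.5,-3.5,0,0,0]]'| grep -E 'posi|t_force:'
python3 - <<'E'
from h import *
im=robot.get_image("side");np.savez("side2",**im)
w=robot.get_image("wrist")["pixels"]
a=cv2.resize(im["pixels"][205:305,290:390],None,fx=4,fy=4,interpolation=cv2.INTER_CUBIC)
o=np.zeros((400,800,3),np.uint8);o[:400,:400]=a;o[:400,400:]=cv2.resize(w[170:370,100:300],(400,400),interpolation=cv2.INTER_CUBIC);cv2.imwrite("pics/s5.png",o[:,:,::-1])
px=im["pixels"].astype(int);r,g,b=px[...,0],px[...,1],px[...,2]
for k,m in(("red",(r>110)&(g<85)&(b<85)),("blue",(b>110)&(r<90)&(g<130))):
    p,u,v=world(im,m);l=(p-S)@F;q=l[(np.hypot(l[:,0],l[:,1])<.18)&(l[:,2]>.03)&(l[:,2]<.07)];print(k,len(q),np.median(q,0).round(4),q.min(0).round(3),q.max(0).round(3))
# grip approach: handle angle .15 cw
a=.15; e=np.array([np.cos(a),-np.sin(a)]); tl=np.array([np.sin(a),np.cos(a)])
for r_,t,h in((.12,.045,.13),(.12,.045,.034),(.12,.03,.034)):
    c=e*r_+tl*t; print(c,row(goal([*c,h],.15,np.radians(3))))
E
```

```text
position: [0.4026, 0.1316, 0.2176]
contact_force: [0.2, 0.5, -0.6]
red 3 [-0.069   0.0134  0.0333] [-0.07   0.002  0.033] [0.021 0.017 0.034]
blue 185 [ 0.1298 -0.0113  0.053 ] [ 0.098 -0.032  0.038] [ 0.165 -0.     0.059]
[0.12537725 0.02656212] [-5.14, -1.11, -3.04, -0.43, -3.85, 0.81]
[0.12537725 0.02656212] [-6.46, -1.02, 0.57, -0.43, -3.85, 0.81]
[0.12313567 0.01173056] [-6.42, -1.62, 0.6, -0.43, -3.85, 0.81]
```

View pics/s5.png

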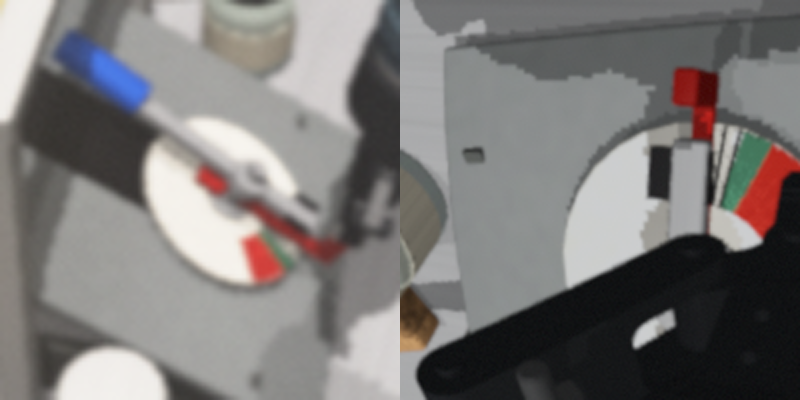

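The wrist half shows the red tab (695,88) in line with the pointer (690,185), well short of the green, so the needle is at zero. Next I hover beside the grip.

```bash
python3 -m pendant '[[-1,-0.5,0,-2,-0.1,-0.8,0.1],[-1,-2,-0.5,-3,-0.2,-2,0.4],[-1,-4,-1,-3,-0.4,-3,0.6],[-1,-5.1,-1.1,-3,-0.43,-3.85,0.8],[-1,-5.1,-1.1,-3,-0.43,-3.85,0.8],[-1,-5.1,-1.1,-3,-0.43,-3.85,0.8]]'| grep -E 'posi|t_force:'
python3 - <<'E'
from h import *
print(tip())
a=.15; e=np.array([np.cos(a),-np.sin(a)]); tl=np.array([np.sin(a),np.cos(a)])
for r_,t,h in((.12,.045,.13),(.12,.045,.026)):
    c=e*r_+tl*t; print(c,row(goal([*c,h],.15,np.radians(3))))
E
```

```text
position: [0.514, 0.1079, 0.3086]
contact_force: [-0.9, 0.4, -1.4]
[0.1219 0.0269 0.1284]
[0.12537725 0.02656212] [-0.13, 0.01, -0.06, -0.0, -0.05, 0.01]
[0.12537725 0.02656212] [0.07, -0.02, 4.1, -0.0, -0.05, 0.01]
```

```bash
python3 -m pendant '[[-1,0,0,1,0,0,0],[-1,0,0,2,0,0,0],[-1,0,0,3,0,0,0],[-1,0,0,4.1,0,0,0],[-1,0,0,4.1,0,0,0],[-1,0,0,4.1,0,0,0]]'| grep -E 'posi|t_force:'
python3 - <<'E'
from h import *
w=robot.get_image("wrist")["pixels"]; sc=robot.get_image("scene")["pixels"]
o=np.zeros((400,800,3),np.uint8);o[:300,:480]=cv2.resize(w,(480,300));o[:320,480:]=cv2.resize(sc[150:230,300:380],(320,320),interpolation=cv2.INTER_CUBIC);cv2.imwrite("pics/g6.png",o[:,:,::-1])
print(tip())
a0=.15
# finger centre offset 27.5mm on the +y side of the grip, r=.12, for deflection d
for d in(0,.05,.1,.15,.2,.25,.3,.33,.36):
    a=a0+d; e=np.array([np.cos(a),-np.sin(a)]); tl=np.array([np.sin(a),np.cos(a)])
    print(d,row(goal([*(e*.12+tl*.0275),.026],.15+d,np.radians(3))))
E
```

```text
position: [0.5695, 0.1147, 0.2238]
contact_force: [0.4, 0.1, -0.4]
[0.1306 0.0275 0.0285]
0 [0.21, -0.76, 0.08, 0.01, 0.01, 0.01]
0.05 [0.16, -1.01, 0.08, 0.01, 0.01, 0.49]
0.1 [0.12, -1.25, 0.08, 0.01, 0.01, 0.97]
0.15 [0.1, -1.49, 0.08, 0.01, 0.0, 1.45]
0.2 [0.08, -1.74, 0.08, 0.01, 0.0, 1.92]
0.25 [0.08, -1.99, 0.08, 0.01, 0.0, 2.4]
0.3 [0.1, -2.23, 0.07, 0.01, 0.0, 2.88]
0.33 [0.11, -2.38, 0.07, 0.01, 0.0, 3.17]
0.36 [0.13, -2.53, 0.07, 0.01, 0.0, 3.45]
```

View pics/g6.png

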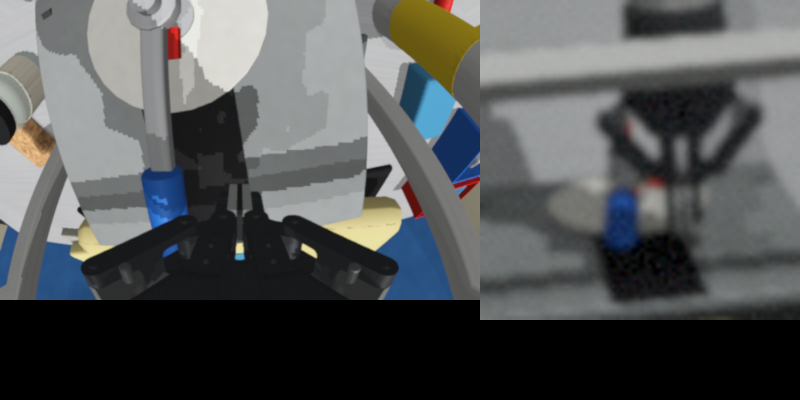

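The finger stands right of the blue grip with a clear gap: grip at (165,195), fingertips at (240,200) in the wrist half. I close the gap and feel for contact.

```bash
cat > f.py <<'E'
from h import *
f=[]
for _ in range(3): robot.get_image("wrist");f.append(robot.get_state()["contact_force"])
print(tip(),(np.mean(f,0)@F).round(2),robot.get_state()["clock"])
E
python3 -m pendant '[[-1,0.2,-0.3,0.08,0,0,0],[-1,0.2,-0.6,0.08,0,0,0],[-1,0.2,-0.6,0.08,0,0,0]]'>/dev/null; python3 f.py
python3 -m pendant '[[-1,0,-0.1,0,0,0,0],[-1,0,-0.15,0,0,0,0],[-1,0,-0.15,0,0,0,0]]'>/dev/null; python3 f.py
python3 -m pendant '[[-1,-0.03,-0.1,0,0,0,0.2],[-1,-0.03,-0.15,0,0,0,0.3],[-1,-0.03,-0.15,0,0,0,0.3]]'>/dev/null; python3 f.py
```

```text
[0.1238 0.013  0.0257] [-0.36 -0.14 -0.36] 8.6
[0.1229 0.0096 0.0253] [0.56 0.5  0.28] 9.05
[0.1232 0.006  0.0253] [-0.11  3.28 -0.72] 9.5
```

Contact matches the model. I continue to about 0.2 and check the force.

```bash
cat > g.py <<'E'
from h import *
for d in(.1,.15,.2,.25,.3,.33,.36):
    a=.15+d; e=np.array([np.cos(a),-np.sin(a)]); tl=np.array([np.sin(a),np.cos(a)])
    print(d,row(goal([*(e*.12+tl*.0275),.026],a,np.radians(3))))
E
python3 g.py
```

```text
0.1 [-0.06, -0.35, -0.03, 0.02, 0.0, 0.67]
0.15 [-0.1, -0.6, -0.03, 0.02, 0.0, 1.15]
0.2 [-0.12, -0.84, -0.03, 0.02, 0.0, 1.62]
0.25 [-0.12, -1.09, -0.03, 0.02, 0.0, 2.1]
0.3 [-0.12, -1.33, -0.04, 0.02, 0.0, 2.58]
0.33 [-0.11, -1.48, -0.04, 0.02, 0.0, 2.87]
0.36 [-0.1, -1.63, -0.04, 0.02, 0.0, 3.15]
```

```bash
python3 -m pendant '[[-1,-0.04,-0.2,0,0,0,0.4],[-1,-0.06,-0.35,0,0,0,0.7],[-1,-0.1,-0.5,0,0,0,0.95],[-1,-0.1,-0.6,0,0,0,1.15],[-1,-0.12,-0.75,0,0,0,1.4],[-1,-0.12,-0.85,0,0,0,1.6],[-1,-0.12,-0.85,0,0,0,1.6]]'>/dev/null; python3 f.py; python3 g.py
```

```text
[ 0.1229 -0.0132  0.0254] [ 1.49  9.16 -0.97] 10.35
0.1 [0.13, 0.41, -0.02, 0.07, 0.0, -0.92]
0.15 [0.06, 0.17, -0.02, 0.07, -0.0, -0.44]
0.2 [0.0, -0.07, -0.03, 0.07, -0.0, 0.04]
0.25 [-0.05, -0.31, -0.03, 0.07, -0.0, 0.51]
0.3 [-0.08, -0.55, -0.03, 0.07, -0.01, 0.99]
0.33 [-0.1, -0.7, -0.04, 0.07, -0.01, 1.28]
0.36 [-0.11, -0.85, -0.04, 0.07, -0.01, 1.56]
```

```bash
python3 -m pendant '[[-1,-0.03,-0.15,0,0,0,0.25],[-1,-0.05,-0.3,0,0,0,0.5],[-1,-0.08,-0.45,0,0,0,0.8],[-1,-0.09,-0.6,0,0,0,1.05],[-1,-0.1,-0.7,0,0,0,1.25],[-1,-0.1,-0.72,0,0,0,1.3],[-1,-0.1,-0.72,0,0,0,1.3]]'>/dev/null; python3 f.py; python3 g.py|tail -3
python3 -c "
from h import *
im=robot.get_image('side')
cv2.imwrite('pics/p7.png',cv2.resize(im['pixels'][205:305,290:410],None,fx=5,fy=5,interpolation=cv2.INTER_CUBIC)[:,:,::-1])"
```

```text
[ 0.1204 -0.029   0.0255] [ 3.18 13.97 -0.34] 11.2
0.3 [0.05, 0.09, -0.02, 0.12, -0.01, -0.3]
0.33 [0.01, -0.06, -0.02, 0.12, -0.01, -0.01]
0.36 [-0.02, -0.2, -0.03, 0.12, -0.01, 0.28]
```

View pics/p7.png

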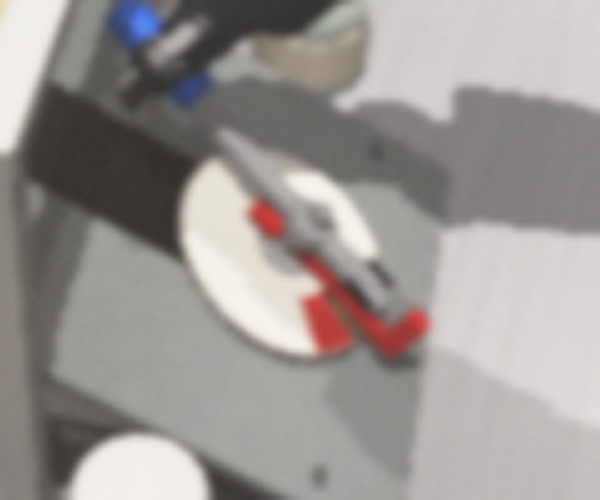

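The needle now covers the green, just short of the red zone (325,325). Force gives about 0.29 rad and kinematics about 0.32, so the reading is inside the band. I hold it, then release smoothly.

```bash
python3 -m pendant '[[-1,0,0,0,0,0,0],[-1,0,0,0,0,0,0],[-1,0,0,0,0,0,0],[-1,0,0,0,0,0,0],[-1,0,0,0,0,0,0],[-1,0,0,0,0,0,0],[-1,0,0,0,0,0,0],[-1,0,0,0,0,0,0],[-1,0,0,0,0,0,0],[-1,0,0,0,0,0,0]]'>/dev/null; python3 -m pendant '[[-1,0,0,0,0,0,0],[-1,0,0,0,0,0,0],[-1,0,0,0,0,0,0]]'>/dev/null; python3 f.py
python3 -m pendant '[[-1,0.05,0.2,0,0,0,-0.3],[-1,0.1,0.45,0,0,0,-0.8],[-1,0.12,0.7,0,0,0,-1.3],[-1,0.15,1.0,0,0,0,-1.9],[-1,0.2,1.25,0,0,0,-2.4],[-1,0.2,1.5,0,0,0,-2.9],[-1,0.2,1.8,0,0,0,-3],[-1,0.2,2.1,0,0,0,-3],[-1,0.2,2.5,0,0,0,-3],[-1,0.2,2.5,0,0,0,-3]]'>/dev/null; python3 f.py
python3 -m pendant '[[-1,0,0,-1,0,0,0],[-1,0,0,-2.5,0,0,0],[-1,0,0,-4,0,0,0],[-1,1.5,0,-5.5,0,0,0],[-1,3.5,0,-6.5,0,0,0],[-1,5,1,-7,0,0,0],[-1,5,3,-7,0,0,0],[-1,5,4,-7,0,0,0],[-1,5,4,-7,0,0,0]]'| grep -E 'posi|t_force:'
python3 - <<'E'
from h import *
im=robot.get_image("side")
cv2.imwrite('pics/p8.png',cv2.resize(im['pixels'][205:305,290:410],None,fx=5,fy=5,interpolation=cv2.INTER_CUBIC)[:,:,::-1])
px=im["pixels"].astype(int);r,g,b=px[...,0],px[...,1],px[...,2]
for k,m in(("red",(r>110)&(g<85)&(b<85)),("blue",(b>110)&(r<90)&(g<130))):
    p,u,v=world(im,m);l=(p-S)@F;q=l[(np.hypot(l[:,0],l[:,1])<.18)&(l[:,2]>.03)&(l[:,2]<.07)];print(k,len(q),np.median(q,0).round(4))
E
```

```text
[ 0.1204 -0.029   0.0255] [ 3.13 13.99 -0.32] 12.7
[0.1431 0.024  0.0264] [-0.33 -0.37 -0.59] 13.85
position: [0.386, 0.214, 0.3203]
contact_force: [0.6, -0.1, 0.6]
red 33 [-0.0683  0.037   0.0422]
blue 183 [ 0.1299 -0.0115  0.0529]
```

View pics/p8.png

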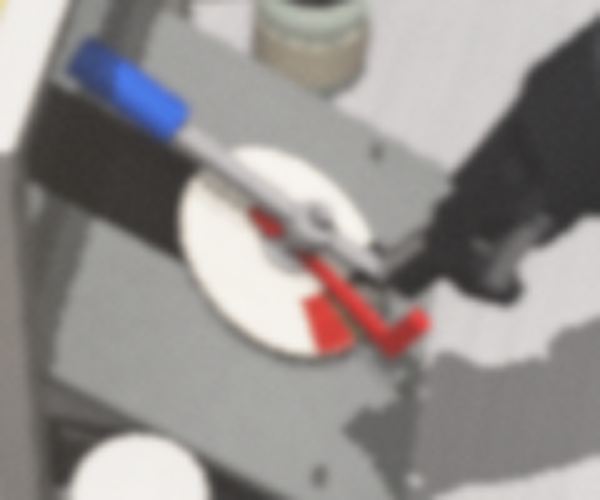

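The handle is back at its rest position, with the grip within 1 mm of its original place. The needle has stayed at the green band, and the robot is clear of everything.

```bash
python3 -c "
from station import robot
print(robot.sign_off())"
```

```text
the job is handed in; nothing more can be done
None
```

The job is handed in: I pushed the needle to zero against the pin, then pushed the handle to about 0.3 rad and held it over a second. It sprang back to rest, the needle stayed in the green at an estimated 0.30–0.35, and I saw no sign that the screw turned or anything else moved.

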